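Find the full bearing case

ROBOT

A 6-joint arm with a two-finger parallel gripper is mounted at the origin on the work surface. World frame = base frame: x ahead of the robot, y to its left, z up, the work surface at z = 0. Lengths are in m, angles in rad, forces in N, time in s.
With the tool pointing down it reaches from about 0.25 to 0.725 m from the base axis. Payload 4 kg.
Tool frame: the origin (TCP) lies midway between the tips of the shut fingers; the grasp point (between the pads) lies bot.tcp_to_grasp behind it (bot.tcp_to_grasp is the distance from the TCP to the grasp point, in m); z points along the fingers, y is the line along which they close (so a half turn about z gives the same grasp; the last joint's range is limited). The gripper opens to 85 mm and grips with 20 to 120 N. Pads are 22 mm wide; open, the fingers measure 114 mm over their backs; the gripper's body (76 mm by 85 mm) begins 54 mm behind the grasp point. The pads swing forward as they close: fully open they stand 13 mm farther back than shut.
Start: joints at [1.116, 0.241, 0.005, 1.335, 0, 1.571], TCP at [0.22, 0.449, 0.231] pointing down, gripper open.
Joint ranges: [-2.72, 2.72], [-1.05, 1.87], [-1.09, 1.28], [-1.99, 2.15], [-1.42, 1.44], [-3.14, 3.14]. Speed limits (rad/s): [2.79, 2.79, 3.14, 3.14, 3.14, 3.14].

INTERFACE

Orientations are given as a unit quaternion [x, y, z, w].
In Python, from workcell import readout, camera, bot gives the robot as it stands. The module is installed in compiled form; this text tells all that it offers.
- The arm moves only by the tool jog_arm, never from a script. Its argument "motion" is a list of rows, each an object of numbers: "x", "y", "z": the shift along the tool's x, y, z in mm; "spin": the turn about the tool's z in degrees; "fingers": the closure, from -1 (fully open) to 1 (shut). A call has 1 to 8 rows; each row is the pose to reach, as a shift and turn from the pose commanded when the call began, along the tool's axes at that moment; what a row does not reach only later rows make up. A row lasts 1/8 s, in which the tool goes at most 62.5 mm and 10.7 degrees, less where a joint would pass 70% of its speed; a pose out of reach is approached as far as the arm can. A call with a gripper value outside its range is refused whole. The fingers move at their own pace and stop on an object; the grip force is fixed at half the most. Time passes only in rows, so rows that repeat a pose let the fingers close. It gives the time, the measured TCP pose, the force, the opening and the grip force at its end, in the units of the state.
- readout.get_obs(): the state, without advancing time (a new reading comes with each control period).
- camera(name): name is "scene" or "side" or "wrist"; returns a dict with "pixels" (384x512x3 uint8, red, green, blue), "K" (3x3 intrinsics, pixels), "rvec" (rotation vector, rad) and "tvec" (3), from world to camera coordinates, as OpenCV has them. Camera axes: x right, y down, z forward; pixel columns grow to the right and rows downward; lengths in m; the calibration is good to about 2 mm. A picture is of the moment at which its call begins. There is no depth.
- bot.job_done(): hands the job in; it is judged then, once.
The state is a dict: "clock": time; "joint_pos": joint angles; "joint_vel": joint speeds; "tau": joint torques, N m; "eef_pos": TCP position; "tool_rot": TCP orientation; "ft_force": force on the tool from outside, world axes, zero at the start; "ft_torque": the same for the moment, N m; "grip_width": finger opening in m; "grasp_force": force on a finger pad.
Only numpy, scipy, OpenCV 4.12 (cv2) and the standard library are available. Lean on these libraries where they do the work, as an engineer would, in place of code of your own. Each camera call takes 0.05 s, during which the arm holds its last target. There are 200 camera calls.

TASK

Two of the three identical blue bearing cases on the bench are empty and one is full. Lift them to feel which one is the heavy, full one, and lay that case flat and upright inside the red job tray. Put the empty cases back standing where they were.

Things in the scene. Friction and masses are not known exactly. Their poses are not given: they have to be found in the camera images.
- case_a: One of three outwardly identical closed blue plastic cases, a rigid block 100 long (its x axis) x 56 wide (its y axis) x 45 high (its z axis) mm, with a white blank label on top and a thin black lid seam; stands upright on the bench, gripped across its 56 mm width. Origin: centre of its underside. Its contents are unknown: an empty case weighs about 0.14 kg, the full one 0.6 to 0.76 kg; the contents are snug at its centre. Any of the three can be the full one.
- case_b: One of three outwardly identical closed blue plastic cases, a rigid block 100 long (its x axis) x 56 wide (its y axis) x 45 high (its z axis) mm, with a white blank label on top and a thin black lid seam; stands upright on the bench, gripped across its 56 mm width. Origin: centre of its underside. Its contents are unknown: an empty case weighs about 0.14 kg, the full one 0.6 to 0.76 kg; the contents are snug at its centre. Any of the three can be the full one.
- case_c: One of three outwardly identical closed blue plastic cases, a rigid block 100 long (its x axis) x 56 wide (its y axis) x 45 high (its z axis) mm, with a white blank label on top and a thin black lid seam; stands upright on the bench, gripped across its 56 mm width. Origin: centre of its underside. Its contents are unknown: an empty case weighs about 0.14 kg, the full one 0.6 to 0.76 kg; the contents are snug at its centre. Any of the three can be the full one.
- tray: Shallow open red plastic tray fixed to the bench, 170 (its x) x 160 (its y) x 18 high mm outside, walls and floor 4 mm thick, so 162 x 152 mm inside and 14 mm deep; a case fits at any yaw near its middle. Origin: centre of its underside, on the bench; z up.
Mind the look-alikes: they are no part of the job. What is shaped like the case_c but yellow is not meant.

How it is judged:
By the outcome, as a careful person would: the job done as asked, in the order asked, and still so for the second after the job is handed in, with the robot touching nothing.
It also fails if it takes over 64 s, if anything falls off the work surface, if the arm or the gripper's body presses on something with over 40 N, if the wrist force passes 120 N, or if a joint passes its speed limit or range.

## Working session

There is one attempt and no reset: what is moved stays moved. The work goes in short steps, Python scripts to look and compute and a tool call to move; the robot and the scene stay as the last step left them, time stands still between calls to the robot, and variables do not carry over. Pictures are saved under pics/ and viewed, at most 10 in all, crops included, and the job is handed in when it is done.

Besides the shell and the picture viewer there is one more tool, called by a JSON object that holds its "fn" and its "kwargs". jog_arm: Moves the arm, as the interface text tells. Its arguments: {"type":"object","properties":{"motion":{"type":"array"}},"required":["motion"]}

```bash
mkdir -p pics; python3 - <<'E'
from workcell import readout, camera, bot
import cv2,numpy as np,pickle
print(bot.tcp_to_grasp, readout.get_obs())
d={}
for n in ("scene","side"):
    c=camera(n); d[n]=c
    cv2.imwrite(f"pics/{n}0.png",c["pixels"][:,:,::-1])
    print(n,c["K"].tolist(),c["rvec"],c["tvec"])
pickle.dump(d,open("v0.pkl","wb"))
cv2.imwrite("pics/both0.png",np.hstack([cv2.resize(d[n]["pixels"],(400,300)) for n in d])[:,:,::-1])
E
```

```text
0.0187 {'clock': 0.0, 'joint_pos': array([ 1.11602646e+00,  2.41421831e-01,  3.71687171e-03,  1.33519920e+00,
       -1.26579834e-05,  1.57077433e+00]), 'joint_vel': array([-0.00036606, -0.00016435,  0.00043773,  0.00100143,  0.00160802,
        0.00211528]), 'tau': array([-5.80659944e-04, -3.72318864e+01,  2.52408493e+01,  1.69809762e-02,
       -9.25328686e-05,  7.78148149e-06]), 'eef_pos': array([0.21935196, 0.44860819, 0.23040573]), 'tool_rot': array([ 2.25419700e-01,  9.74261181e-01, -1.02821141e-03, -2.31430048e-04]), 'ft_force': array([-0.09402438,  0.79940942,  0.65707175]), 'ft_torque': array([-0.04925087,  0.00989239, -0.04778098]), 'grasp_force': 0.0, 'grip_width': 0.08513226464353005}
scene [[451.031477884525, 0.0, 250.47908675292712], [0.0, 451.031477884525, 196.26183782553318], [0.0, 0.0, 1.0]] [ 1.54208728  1.6899803  -0.92708636] [ 0.05864359 -0.21538684  1.48325796]
side [[409.42825940615637, 0.0, 263.05812844484683], [0.0, 409.42825940615637, 193.9943849981881], [0.0, 0.0, 1.0]] [ 2.29585192 -0.27756693  0.09405969] [-0.46537223  0.08921801  1.02040296]
```

View pics/scene0.png

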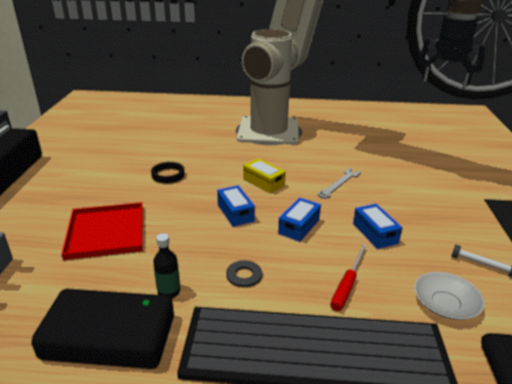

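View pics/side0.png

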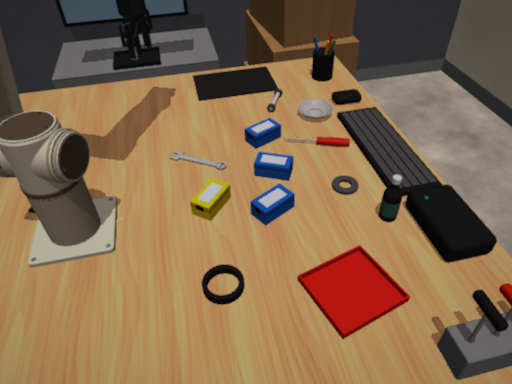

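The scene view shows the blue cases at (236,206), (300,219) and (378,225), the yellow look-alike at (264,175) and the tray at (105,230). In the side view the blue cases are at (272,203), (273,166) and (263,132), and the tray is at (352,290).

```bash
cat > h.py <<'E'
import cv2,numpy as np
def ray(c,uv,z):
    R=cv2.Rodrigues(np.array(c["rvec"],float))[0]; t=np.array(c["tvec"],float).ravel()
    o=-R.T@t
    p=cv2.undistortPoints(np.array(uv,np.float64).reshape(-1,1,2),np.array(c["K"],float),None).reshape(-1,2)
    d=np.c_[p,np.ones(len(p))]@R
    return (o+d*((z-o[2])/d[:,2])[:,None])[:,:2]
def rect(P):
    r=cv2.minAreaRect((P*1000).astype(np.float32)); b=cv2.boxPoints(r)
    e=[b[1]-b[0],b[2]-b[1]]; e=max(e,key=np.linalg.norm)
    return np.round(r[0],1),np.round(sorted(r[1]),1),round(np.degrees(np.arctan2(e[1],e[0]))%180,1)
def find(c):
    hsv=cv2.cvtColor(c["pixels"],cv2.COLOR_RGB2HSV)
    blue=cv2.inRange(hsv,(100,130,50),(130,255,255))
    red=cv2.inRange(hsv,(0,180,60),(6,255,255))|cv2.inRange(hsv,(174,180,60),(180,255,255))
    out=[]
    cs=[k for k in cv2.findContours(blue,cv2.RETR_EXTERNAL,cv2.CHAIN_APPROX_NONE)[0] if cv2.contourArea(k)>300]
    for k in cs:
        m=np.zeros_like(blue); cv2.drawContours(m,[cv2.convexHull(k)],-1,255,-1)
        w=cv2.inRange(hsv,(0,0,120),(180,110,255))&m
        L=max(cv2.findContours(w,cv2.RETR_EXTERNAL,cv2.CHAIN_APPROX_NONE)[0],key=cv2.contourArea,default=None)
        if L is None or cv2.contourArea(L)<60: continue
        out.append(("case",)+rect(ray(c,L.reshape(-1,2),.045)))
    k=max(cv2.findContours(red,cv2.RETR_EXTERNAL,cv2.CHAIN_APPROX_NONE)[0],key=cv2.contourArea)
    out.append(("tray",)+rect(ray(c,k.reshape(-1,2),.018)))
    return out
E
python3 - <<'E'
import pickle
from h import *
d=pickle.load(open("v0.pkl","rb"))
for n in d:
    print(n)
    for o in find(d[n]): print(*o)
E
```

```text
scene
case [537.3 267.3] [37.  73.7] 26.0
case [529.6  97.9] [35.5 73.5] 152.8
case [488. -53.] [36.1 74.6] 28.8
tray [ 602.8 -326.8] [160.  184.8] 16.2
side
case [490.4 -52.9] [36.9 71.9] 28.5
case [531.1  96.9] [37.5 71.3] 152.9
case [538.2 268.9] [44.8 72.4] 25.0
tray [ 590.8 -335.4] [164.8 176. ] 16.2
```

```bash
cat > go.py <<'E'
import sys,numpy as np
from workcell import readout
from scipy.spatial.transform import Rotation as Ro
# target: x y z (mm) and world angle of tool y (deg)
x,y,z,a=map(float,sys.argv[1:5]); o=readout.get_obs()
R=Ro.from_quat(o["tool_rot"]).as_matrix()
s=R.T@(np.array([x,y,z])-o["eef_pos"]*1000)
cur=np.degrees(np.arctan2(R[1,1],R[0,1]))
print("shift",s.round(1),"spin",round((cur-a+90)%180-90,1),"tilt",R[2,2].round(4),"t",o["clock"],"q",o["joint_pos"].round(2),"F",o["ft_force"].round(2))
E
python3 go.py 537.5 268 120 115.6
python3 - <<'E'
import pickle
from h import *
d=pickle.load(open("v0.pkl","rb"))
for n in d:
    m=cv2.inRange(cv2.cvtColor(d[n]["pixels"],cv2.COLOR_RGB2HSV),(25,190,80),(34,255,255))
    k=max(cv2.findContours(m,0,1)[0],key=cv2.contourArea); print("yellow",rect(ray(d[n],k.reshape(-1,2),.03)))
E
```

```text
shift [-365.1  -22.3  110.5] spin -51.7 tilt -1.0 t 0.1 q [1.12 0.24 0.   1.34 0.   1.57] F [ 0.73  0.08 -0.05]
yellow (array([344.4,   5.2]), array([108.5, 149.5]), np.float32(49.2))
yellow (array([341.1,  18.3]), array([ 58.6, 102.2]), np.float32(49.5))
```

{"fn": "jog_arm", "kwargs": {"motion": [{"x": -365, "y": -22, "z": 110, "spin": -52, "fingers": -1}, {"x": -365, "y": -22, "z": 110, "spin": -52, "fingers": -1}, {"x": -365, "y": -22, "z": 110, "spin": -52, "fingers": -1}, {"x": -365, "y": -22, "z": 110, "spin": -52, "fingers": -1}, {"x": -365, "y": -22, "z": 110, "spin": -52, "fingers": -1}, {"x": -365, "y": -22, "z": 110, "spin": -52, "fingers": -1}, {"x": -365, "y": -22, "z": 110, "spin": -52, "fingers": -1}, {"x": -365, "y": -22, "z": 110, "spin": -52, "fingers": -1}]}}

```text
clock: 1.1
eef_pos: [0.5388, 0.2668, 0.1192]
tool_rot: [-0.222, 0.975, -0.0, -0.001]
ft_force: [-1.7, -0.2, 0.6]
grip_width: 0.0852
grasp_force: 0.0
```

```bash
python3 go.py 537.5 268 12 115.6; python3 - <<'E'
from workcell import camera
import cv2
from h import *
c=camera("wrist"); cv2.imwrite("pics/w1.png",c["pixels"][:,:,::-1])
try:
    for o in find(c): print(*o)
except Exception as e: print(e)
E
```

```text
shift [  0.3   1.6 107.2] spin 0.1 tilt -1.0 t 1.1 q [ 0.46  0.51  0.1   1.17 -0.    0.01] F [-1.69 -0.23  0.58]
max() iterable argument is empty
```

View pics/w1.png

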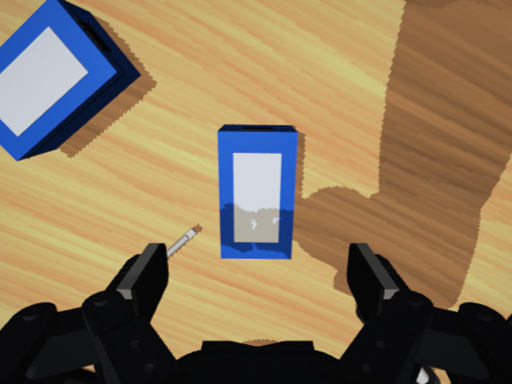

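The wrist view shows the case centred between the fingers at about (257,195) and square to them, so I'm descending.

{"fn": "jog_arm", "kwargs": {"motion": [{"x": 0, "y": 1.5, "z": 60, "fingers": -1}, {"x": 0, "y": 1.5, "z": 100, "fingers": -1}, {"x": 0, "y": 1.5, "z": 107, "fingers": -1}, {"x": 0, "y": 1.5, "z": 107, "fingers": -1}, {"x": 0, "y": 1.5, "z": 107, "fingers": 1}, {"x": 0, "y": 1.5, "z": 107, "fingers": 1}, {"x": 0, "y": 1.5, "z": 107, "fingers": 1}, {"x": 0, "y": 1.5, "z": 107, "fingers": 1}]}}

```text
validation failed for argument at $.mo...
```

{"fn": "jog_arm", "kwargs": {"motion": [{"z": 0, "fingers": 1}, {"z": 0, "fingers": 1}, {"z": -15, "fingers": 1}, {"z": -30, "fingers": 1}, {"z": -40, "fingers": 1}, {"z": -40, "fingers": 1}, {"z": -40, "fingers": 1}, {"z": -40, "fingers": 1}]}}

```text
validation failed for argument at $.mo...
```

```bash
python3 go.py 537.5 268 12 115.6;python3 go.py 537.5 268 12 115.6
```

```text
shift [-1.000e-01  2.000e-01  1.079e+02] spin 0.2 tilt -1.0 t 1.15 q [0.46 0.51 0.1  1.17 0.   0.01] F [-0.07  0.49 -0.41]
shift [-1.000e-01  2.000e-01  1.079e+02] spin 0.2 tilt -1.0 t 1.15 q [0.46 0.51 0.1  1.17 0.   0.01] F [-0.07  0.49 -0.41]
```

{"fn": "jog_arm", "kwargs": {"motion": [{"x": 0, "y": 0, "z": 60, "spin": 0, "fingers": -1}, {"x": 0, "y": 0, "z": 100, "spin": 0, "fingers": -1}, {"x": 0, "y": 0, "z": 108, "spin": 0, "fingers": -1}, {"x": 0, "y": 0, "z": 108, "spin": 0, "fingers": -1}, {"x": 0, "y": 0, "z": 108, "spin": 0, "fingers": 1}, {"x": 0, "y": 0, "z": 108, "spin": 0, "fingers": 1}, {"x": 0, "y": 0, "z": 108, "spin": 0, "fingers": 1}, {"x": 0, "y": 0, "z": 108, "spin": 0, "fingers": 1}]}}

```text
clock: 2.15
eef_pos: [0.5397, 0.2699, 0.0159]
tool_rot: [-0.224, 0.974, 0.001, 0.002]
ft_force: [-0.6, -0.2, 6.2]
grip_width: 0.0553
grasp_force: 65.5
```

{"fn": "jog_arm", "kwargs": {"motion": [{"x": 0, "y": 0, "z": 0, "spin": 0, "fingers": 1}, {"x": 0, "y": 0, "z": -15, "spin": 0, "fingers": 1}, {"x": 0, "y": 0, "z": -30, "spin": 0, "fingers": 1}, {"x": 0, "y": 0, "z": -40, "spin": 0, "fingers": 1}, {"x": 0, "y": 0, "z": -40, "spin": 0, "fingers": 1}, {"x": 0, "y": 0, "z": -40, "spin": 0, "fingers": 1}, {"x": 0, "y": 0, "z": -40, "spin": 0, "fingers": 1}, {"x": 0, "y": 0, "z": -40, "spin": 0, "fingers": 1}]}}

```text
clock: 3.15
eef_pos: [0.5375, 0.2689, 0.0527]
tool_rot: [-0.224, 0.974, -0.0, -0.001]
ft_force: [-1.0, -0.2, -1.4]
grip_width: 0.0546
grasp_force: 64.6
```

```bash
python3 go.py 539 270 12 115.6; python3 - <<'E'
from workcell import camera
import cv2
c=camera("scene"); cv2.imwrite("pics/s2.png",c["pixels"][:,:,::-1])
E
```

```text
shift [-1.9  0.4 40.7] spin 0.3 tilt -1.0 t 3.15 q [ 0.46  0.57  0.01  1.02 -0.    0.01] F [-1.   -0.23 -1.45]
```

A reading of about 1.4 N means this case is empty. I'm lowering it straight back and releasing.

{"fn": "jog_arm", "kwargs": {"motion": [{"x": 0, "y": 0, "z": 20, "spin": 0, "fingers": 1}, {"x": 0, "y": 0, "z": 35, "spin": 0, "fingers": 1}, {"x": 0, "y": 0, "z": 40, "spin": 0, "fingers": 1}, {"x": 0, "y": 0, "z": 40, "spin": 0, "fingers": 1}, {"x": 0, "y": 0, "z": 40, "spin": 0, "fingers": 1}, {"x": 0, "y": 0, "z": 40, "spin": 0, "fingers": -1}, {"x": 0, "y": 0, "z": 40, "spin": 0, "fingers": -1}, {"x": 0, "y": 0, "z": 40, "spin": 0, "fingers": -1}]}}

```text
clock: 4.2
eef_pos: [0.5378, 0.269, 0.0128]
tool_rot: [-0.224, 0.974, -0.0, -0.0]
ft_force: [0.9, -0.2, 0.2]
grip_width: 0.0855
grasp_force: 0.0
```

{"fn": "jog_arm", "kwargs": {"motion": [{"x": 0, "y": 0, "z": 0, "spin": 0, "fingers": -1}, {"x": 0, "y": 0, "z": -20, "spin": 0, "fingers": -1}, {"x": 0, "y": 0, "z": -60, "spin": 0, "fingers": -1}, {"x": 0, "y": 0, "z": -100, "spin": 0, "fingers": -1}, {"x": 0, "y": 0, "z": -120, "spin": 0, "fingers": -1}, {"x": 0, "y": 0, "z": -120, "spin": 0, "fingers": -1}]}}

```text
clock: 4.95
eef_pos: [0.5392, 0.2697, 0.1353]
tool_rot: [-0.224, 0.974, 0.001, 0.002]
ft_force: [0.4, -0.0, 0.4]
grip_width: 0.0856
grasp_force: 0.0
```

```bash
python3 go.py 530.5 97.5 130 62.8
```

```text
shift [  83.2 -151.1    4.9] spin 53.1 tilt -1.0 t 4.95 q [0.46 0.49 0.12 1.19 0.   0.01] F [ 0.39 -0.05  0.38]
```

{"fn": "jog_arm", "kwargs": {"motion": [{"x": 83, "y": -151, "z": 5, "spin": 53, "fingers": -1}, {"x": 83, "y": -151, "z": 5, "spin": 53, "fingers": -1}, {"x": 83, "y": -151, "z": 5, "spin": 53, "fingers": -1}, {"x": 83, "y": -151, "z": 5, "spin": 53, "fingers": -1}, {"x": 83, "y": -151, "z": 5, "spin": 53, "fingers": -1}, {"x": 83, "y": -151, "z": 5, "spin": 53, "fingers": -1}, {"x": 83, "y": -151, "z": 5, "spin": 53, "fingers": -1}, {"x": 83, "y": -151, "z": 5, "spin": 53, "fingers": -1}]}}

```text
clock: 5.95
eef_pos: [0.5291, 0.0972, 0.1279]
tool_rot: [0.233, 0.972, -0.0, -0.0]
ft_force: [1.0, -0.0, -0.8]
grip_width: 0.0853
grasp_force: 0.0
```

```bash
python3 go.py 530.5 97.5 12 62.8
```

```text
shift [ -1.2   1.  115.9] spin 0.2 tilt -1.0 t 5.95 q [ 0.18  0.38 -0.08  1.11 -0.    0.65] F [ 1.01 -0.02 -0.77]
```

{"fn": "jog_arm", "kwargs": {"motion": [{"x": -1, "y": 0, "z": 60, "spin": 0, "fingers": -1}, {"x": -1, "y": 0, "z": 100, "spin": 0, "fingers": -1}, {"x": -1, "y": 0, "z": 116, "spin": 0, "fingers": -1}, {"x": -1, "y": 0, "z": 116, "spin": 0, "fingers": -1}, {"x": -1, "y": 0, "z": 116, "spin": 0, "fingers": 1}, {"x": -1, "y": 0, "z": 116, "spin": 0, "fingers": 1}, {"x": -1, "y": 0, "z": 116, "spin": 0, "fingers": 1}, {"x": -1, "y": 0, "z": 116, "spin": 0, "fingers": 1}]}}

```text
clock: 6.95
eef_pos: [0.5321, 0.097, 0.0145]
tool_rot: [0.234, 0.972, 0.001, 0.002]
ft_force: [0.2, 1.1, 6.3]
grip_width: 0.0549
grasp_force: 66.8
```

{"fn": "jog_arm", "kwargs": {"motion": [{"x": 0, "y": 0, "z": 0, "spin": 0, "fingers": 1}, {"x": 0, "y": 0, "z": -15, "spin": 0, "fingers": 1}, {"x": 0, "y": 0, "z": -30, "spin": 0, "fingers": 1}, {"x": 0, "y": 0, "z": -40, "spin": 0, "fingers": 1}, {"x": 0, "y": 0, "z": -40, "spin": 0, "fingers": 1}, {"x": 0, "y": 0, "z": -40, "spin": 0, "fingers": 1}, {"x": 0, "y": 0, "z": -40, "spin": 0, "fingers": 1}, {"x": 0, "y": 0, "z": -40, "spin": 0, "fingers": 1}]}}

```text
clock: 7.95
eef_pos: [0.5298, 0.0964, 0.0518]
tool_rot: [0.234, 0.972, -0.0, -0.0]
ft_force: [-0.3, -0.0, -6.6]
grip_width: 0.0553
grasp_force: 65.8
```

A reading of about 6.6 N means this is the full one. The task says to lift them all, so I'll set it down and check the third before placing.

{"fn": "jog_arm", "kwargs": {"motion": [{"x": 0, "y": 0, "z": 20, "spin": 0, "fingers": 1}, {"x": 0, "y": 0, "z": 34, "spin": 0, "fingers": 1}, {"x": 0, "y": 0, "z": 40, "spin": 0, "fingers": 1}, {"x": 0, "y": 0, "z": 40, "spin": 0, "fingers": 1}, {"x": 0, "y": 0, "z": 40, "spin": 0, "fingers": 1}, {"x": 0, "y": 0, "z": 40, "spin": 0, "fingers": -1}, {"x": 0, "y": 0, "z": 40, "spin": 0, "fingers": -1}, {"x": 0, "y": 0, "z": 40, "spin": 0, "fingers": -1}]}}

```text
clock: 8.95
eef_pos: [0.5308, 0.0966, 0.0125]
tool_rot: [0.234, 0.972, 0.0, 0.0]
ft_force: [-0.0, 0.5, -0.3]
grip_width: 0.0855
grasp_force: 0.0
```

{"fn": "jog_arm", "kwargs": {"motion": [{"x": 0, "y": 0, "z": 0, "spin": 0, "fingers": -1}, {"x": 0, "y": 0, "z": -20, "spin": 0, "fingers": -1}, {"x": 0, "y": 0, "z": -60, "spin": 0, "fingers": -1}, {"x": 0, "y": 0, "z": -100, "spin": 0, "fingers": -1}, {"x": 0, "y": 0, "z": -120, "spin": 0, "fingers": -1}, {"x": 0, "y": 0, "z": -120, "spin": 0, "fingers": -1}]}}

```text
clock: 9.7
eef_pos: [0.5317, 0.0968, 0.134]
tool_rot: [0.234, 0.972, 0.001, 0.002]
ft_force: [0.1, -0.6, -0.1]
grip_width: 0.085
grasp_force: 0.0
```

```bash
python3 go.py 489 -53 130 118.6
```

```text
shift [ -30.1 -152.8    3.7] spin -55.7 tilt -1.0 t 9.7 q [ 0.18  0.38 -0.07  1.12  0.    0.65] F [ 0.09 -0.58 -0.12]
```

{"fn": "jog_arm", "kwargs": {"motion": [{"x": -30, "y": -153, "z": 4, "spin": -56, "fingers": -1}, {"x": -30, "y": -153, "z": 4, "spin": -56, "fingers": -1}, {"x": -30, "y": -153, "z": 4, "spin": -56, "fingers": -1}, {"x": -30, "y": -153, "z": 4, "spin": -56, "fingers": -1}, {"x": -30, "y": -153, "z": 4, "spin": -56, "fingers": -1}, {"x": -30, "y": -153, "z": 4, "spin": -56, "fingers": -1}, {"x": -30, "y": -153, "z": 4, "spin": -56, "fingers": -1}, {"x": -30, "y": -153, "z": 4, "spin": -56, "fingers": -1}]}}

```text
clock: 10.7
eef_pos: [0.4868, -0.0533, 0.1274]
tool_rot: [-0.249, 0.968, 0.0, -0.001]
ft_force: [-0.2, 0.8, -0.9]
grip_width: 0.0853
grasp_force: 0.0
```

```bash
python3 go.py 489 -53 12 118.6
```

```text
shift [ -2.2  -1.  115.4] spin 0.3 tilt -1.0 t 10.7 q [-0.11  0.29 -0.21  1.07 -0.   -0.61] F [-0.18  0.8  -0.93]
```

{"fn": "jog_arm", "kwargs": {"motion": [{"x": -1, "y": 0, "z": 60, "spin": 0, "fingers": -1}, {"x": -1, "y": 0, "z": 100, "spin": 0, "fingers": -1}, {"x": -1, "y": 0, "z": 116, "spin": 0, "fingers": -1}, {"x": -1, "y": 0, "z": 116, "spin": 0, "fingers": -1}, {"x": -1, "y": 0, "z": 116, "spin": 0, "fingers": 1}, {"x": -1, "y": 0, "z": 116, "spin": 0, "fingers": 1}, {"x": -1, "y": 0, "z": 116, "spin": 0, "fingers": 1}, {"x": -1, "y": 0, "z": 116, "spin": 0, "fingers": 1}]}}

```text
clock: 11.7
eef_pos: [0.4896, -0.0531, 0.0138]
tool_rot: [-0.25, 0.968, -0.001, 0.002]
ft_force: [-0.6, 0.2, 6.2]
grip_width: 0.0547
grasp_force: 64.9
```

{"fn": "jog_arm", "kwargs": {"motion": [{"x": 0, "y": 0, "z": 0, "spin": 0, "fingers": 1}, {"x": 0, "y": 0, "z": -15, "spin": 0, "fingers": 1}, {"x": 0, "y": 0, "z": -30, "spin": 0, "fingers": 1}, {"x": 0, "y": 0, "z": -40, "spin": 0, "fingers": 1}, {"x": 0, "y": 0, "z": -40, "spin": 0, "fingers": 1}, {"x": 0, "y": 0, "z": -40, "spin": 0, "fingers": 1}, {"x": 0, "y": 0, "z": -40, "spin": 0, "fingers": 1}, {"x": 0, "y": 0, "z": -40, "spin": 0, "fingers": 1}]}}

```text
clock: 12.7
eef_pos: [0.4878, -0.0528, 0.0518]
tool_rot: [-0.25, 0.968, 0.0, -0.001]
ft_force: [-0.3, 0.1, -1.1]
grip_width: 0.0552
grasp_force: 64.2
```

{"fn": "jog_arm", "kwargs": {"motion": [{"x": 0, "y": 0, "z": 20, "spin": 0, "fingers": 1}, {"x": 0, "y": 0, "z": 34, "spin": 0, "fingers": 1}, {"x": 0, "y": 0, "z": 40, "spin": 0, "fingers": 1}, {"x": 0, "y": 0, "z": 40, "spin": 0, "fingers": 1}, {"x": 0, "y": 0, "z": 40, "spin": 0, "fingers": 1}, {"x": 0, "y": 0, "z": 40, "spin": 0, "fingers": -1}, {"x": 0, "y": 0, "z": 40, "spin": 0, "fingers": -1}, {"x": 0, "y": 0, "z": 40, "spin": 0, "fingers": -1}]}}

```text
clock: 13.7
eef_pos: [0.4883, -0.0529, 0.0121]
tool_rot: [-0.25, 0.968, 0.0, -0.0]
ft_force: [0.6, -0.0, 0.2]
grip_width: 0.0855
grasp_force: 0.0
```

{"fn": "jog_arm", "kwargs": {"motion": [{"x": 0, "y": 0, "z": 0, "spin": 0, "fingers": -1}, {"x": 0, "y": 0, "z": -20, "spin": 0, "fingers": -1}, {"x": 0, "y": 0, "z": -60, "spin": 0, "fingers": -1}, {"x": 0, "y": 0, "z": -100, "spin": 0, "fingers": -1}, {"x": 0, "y": 0, "z": -120, "spin": 0, "fingers": -1}, {"x": 0, "y": 0, "z": -120, "spin": 0, "fingers": -1}]}}

```text
clock: 14.45
eef_pos: [0.4896, -0.053, 0.1339]
tool_rot: [-0.25, 0.968, -0.001, 0.002]
ft_force: [-0.7, 0.6, 0.7]
grip_width: 0.0852
grasp_force: 0.0
```

```bash
python3 go.py 530.5 96.7 130 62.8
```

```text
shift [-108.2  111.3    4. ] spin 56.1 tilt -1.0 t 14.45 q [-0.11  0.29 -0.19  1.08  0.   -0.61] F [-0.71  0.62  0.7 ]
```

The third case is empty (about 1.1 N), so I'm going back to the full one.

{"fn": "jog_arm", "kwargs": {"motion": [{"x": -108, "y": 111, "z": 4, "spin": 56, "fingers": -1}, {"x": -108, "y": 111, "z": 4, "spin": 56, "fingers": -1}, {"x": -108, "y": 111, "z": 4, "spin": 56, "fingers": -1}, {"x": -108, "y": 111, "z": 4, "spin": 56, "fingers": -1}, {"x": -108, "y": 111, "z": 4, "spin": 56, "fingers": -1}, {"x": -108, "y": 111, "z": 4, "spin": 56, "fingers": -1}, {"x": -108, "y": 111, "z": 4, "spin": 56, "fingers": -1}, {"x": -108, "y": 111, "z": 4, "spin": 56, "fingers": -1}]}}

```text
clock: 15.45
eef_pos: [0.5284, 0.0964, 0.1273]
tool_rot: [0.233, 0.972, -0.0, -0.001]
ft_force: [-0.3, -0.1, -0.1]
grip_width: 0.0856
grasp_force: 0.0
```

```bash
python3 go.py 530.5 96.7 12 62.8
```

```text
shift [ -1.9   1.3 115.3] spin 0.2 tilt -1.0 t 15.45 q [ 0.18  0.38 -0.08  1.11  0.    0.65] F [-0.3  -0.15 -0.12]
```

{"fn": "jog_arm", "kwargs": {"motion": [{"x": -1, "y": 0, "z": 60, "spin": 0, "fingers": -1}, {"x": -1, "y": 0, "z": 100, "spin": 0, "fingers": -1}, {"x": -1, "y": 0, "z": 116, "spin": 0, "fingers": -1}, {"x": -1, "y": 0, "z": 116, "spin": 0, "fingers": -1}, {"x": -1, "y": 0, "z": 116, "spin": 0, "fingers": 1}, {"x": -1, "y": 0, "z": 116, "spin": 0, "fingers": 1}, {"x": -1, "y": 0, "z": 116, "spin": 0, "fingers": 1}, {"x": -1, "y": 0, "z": 116, "spin": 0, "fingers": 1}]}}

```text
clock: 16.45
eef_pos: [0.5315, 0.096, 0.0145]
tool_rot: [0.234, 0.972, 0.0, 0.002]
ft_force: [-0.6, -1.1, 6.0]
grip_width: 0.0552
grasp_force: 66.9
```

{"fn": "jog_arm", "kwargs": {"motion": [{"x": 0, "y": 0, "z": 0, "spin": 0, "fingers": 1}, {"x": 0, "y": 0, "z": -15, "spin": 0, "fingers": 1}, {"x": 0, "y": 0, "z": -40, "spin": 0, "fingers": 1}, {"x": 0, "y": 0, "z": -70, "spin": 0, "fingers": 1}, {"x": 0, "y": 0, "z": -100, "spin": 0, "fingers": 1}, {"x": 0, "y": 0, "z": -130, "spin": 0, "fingers": 1}, {"x": 0, "y": 0, "z": -130, "spin": 0, "fingers": 1}, {"x": 0, "y": 0, "z": -130, "spin": 0, "fingers": 1}]}}

```text
clock: 17.45
eef_pos: [0.5287, 0.0959, 0.1411]
tool_rot: [0.234, 0.972, -0.0, -0.001]
ft_force: [0.5, -0.1, -6.4]
grip_width: 0.0552
grasp_force: 65.8
```

```bash
python3 go.py 530 -150 140 85; python3 - <<'E'
import pickle
from h import *
d=pickle.load(open("v0.pkl","rb"))
P=[]
for n,t,b in (("scene",(163,239),(168,295)),("side",(397,180),(389,218))):
    print("base",ray(d[n],[b],0)*1000)
    c=d[n];P.append((np.array(c["K"])@np.c_[cv2.Rodrigues(np.array(c["rvec"]))[0],np.array(c["tvec"]).ravel()],np.array(t,float)))
X=cv2.triangulatePoints(P[0][0],P[1][0],P[0][1],P[1][1]);print("top",(X[:3]/X[3]).ravel())
# tray from inner floor corners / rim: top outline via hull approx
for n in d:
    hsv=cv2.cvtColor(d[n]["pixels"],cv2.COLOR_RGB2HSV)
    m=cv2.inRange(hsv,(0,180,60),(6,255,255))|cv2.inRange(hsv,(174,180,60),(180,255,255))
    k=max(cv2.findContours(m,0,1)[0],key=cv2.contourArea)
    q=cv2.approxPolyDP(cv2.convexHull(k),6,True).reshape(-1,2);print(n,q.tolist(),(ray(d[n],q,.018)*1000).round().tolist())
E
```

```text
shift [-113.  -218.4    1.2] spin -22.1 tilt -1.0 t 17.45 q [ 0.18  0.37 -0.06  1.15  0.    0.65] F [ 0.46 -0.09 -6.41]
base [[ 771.61119458 -146.31338424]]
base [[ 766.72671202 -154.83775404]]
top [ 0.76321566 -0.14800717  0.12290316]
scene [[141, 203], [141, 250], [63, 258], [73, 209]] [[495.0, -278.0], [668.0, -226.0], [708.0, -374.0], [536.0, -427.0]]
side [[409, 296], [343, 338], [298, 276], [359, 245]] [[695.0, -385.0], [531.0, -439.0], [490.0, -281.0], [651.0, -232.0]]
```

```bash
python3 go.py 595 -332 140 106.2
```

```text
shift [-253.7 -350.9    1.1] spin -43.3 tilt -1.0 t 17.45 q [ 0.18  0.37 -0.06  1.15  0.    0.65] F [ 0.46 -0.09 -6.41]
```

{"fn": "jog_arm", "kwargs": {"motion": [{"x": -64, "y": -88, "z": 0, "spin": -10, "fingers": 1}, {"x": -127, "y": -175, "z": 0, "spin": -22, "fingers": 1}, {"x": -150, "y": -210, "z": 0, "spin": -26, "fingers": 1}, {"x": -190, "y": -263, "z": 0, "spin": -32, "fingers": 1}, {"x": -220, "y": -305, "z": 0, "spin": -38, "fingers": 1}, {"x": -254, "y": -351, "z": 0, "spin": -43, "fingers": 1}, {"x": -254, "y": -351, "z": 0, "spin": -43, "fingers": 1}, {"x": -254, "y": -351, "z": 0, "spin": -43, "fingers": 1}]}}

```text
clock: 18.45
eef_pos: [0.5945, -0.3368, 0.138]
tool_rot: [-0.135, 0.991, 0.001, -0.002]
ft_force: [-0.2, 1.9, -6.3]
grip_width: 0.0552
grasp_force: 69.8
```

{"fn": "jog_arm", "kwargs": {"motion": [{"x": 0, "y": 0, "z": 0, "spin": 0, "fingers": 1}, {"x": 0, "y": 0, "z": 0, "spin": 0, "fingers": 1}]}}

```text
clock: 18.7
eef_pos: [0.5958, -0.3302, 0.141]
tool_rot: [-0.139, 0.99, 0.001, -0.001]
ft_force: [-0.0, 0.0, -5.5]
grip_width: 0.055
grasp_force: 69.9
```

```bash
python3 go.py 595 -332 17 106.2; python3 - <<'E'
from workcell import camera
import cv2
c=camera("side"); cv2.imwrite("pics/s3.png",c["pixels"][:,:,::-1])
E
```

```text
shift [  1.1  -1.8 124. ] spin -0.2 tilt -1.0 t 18.7 q [-0.51  0.66  0.41  1.33  0.   -0.79] F [-0.03  0.05 -5.53]
```

View pics/s3.png

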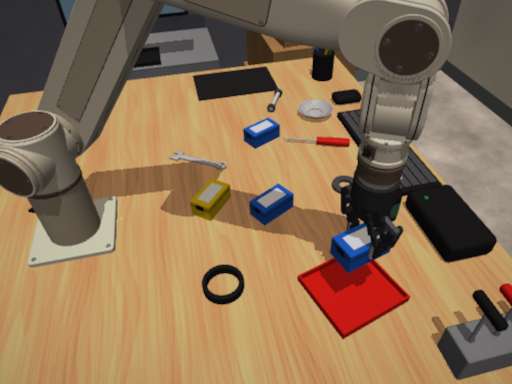

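The case is held above the tray, which is at about (352,290). The two empties stand in place at (263,132) and (272,203). I'm lowering it now.

{"fn": "jog_arm", "kwargs": {"motion": [{"x": 0, "y": -1, "z": 50, "spin": 0, "fingers": 1}, {"x": 0, "y": -1, "z": 90, "spin": 0, "fingers": 1}, {"x": 0, "y": -1, "z": 110, "spin": 0, "fingers": 1}, {"x": 0, "y": -1, "z": 118, "spin": 0, "fingers": 1}, {"x": 0, "y": -1, "z": 121, "spin": 0, "fingers": 1}, {"x": 0, "y": -1, "z": 123, "spin": 0, "fingers": 1}, {"x": 0, "y": -1, "z": 123, "spin": 0, "fingers": 1}, {"x": 0, "y": -1, "z": 123, "spin": 0, "fingers": 1}]}}

```text
clock: 19.75
eef_pos: [0.5971, -0.3334, 0.0202]
tool_rot: [-0.139, 0.99, -0.0, 0.001]
ft_force: [0.8, 0.5, -5.1]
grip_width: 0.055
grasp_force: 70.6
```

```bash
python3 go.py 595 -332 17 106.2
```

```text
shift [1.6 1.9 3.2] spin -0.3 tilt -1.0 t 19.75 q [-0.51  0.75  0.25  1.08 -0.   -0.79] F [ 0.82  0.46 -5.12]
```

{"fn": "jog_arm", "kwargs": {"motion": [{"x": 0, "y": 0, "z": 2, "spin": 0, "fingers": 1}, {"x": 0, "y": 0, "z": 4, "spin": 0, "fingers": 1}, {"x": 0, "y": 0, "z": 4, "spin": 0, "fingers": 1}, {"x": 0, "y": 0, "z": 4, "spin": 0, "fingers": 1}, {"x": 0, "y": 0, "z": 4, "spin": 0, "fingers": 1}]}}

```text
clock: 20.38
eef_pos: [0.5971, -0.3335, 0.0186]
tool_rot: [-0.139, 0.99, -0.001, 0.001]
ft_force: [-5.0, 0.7, 7.0]
grip_width: 0.0555
grasp_force: 72.2
```

{"fn": "jog_arm", "kwargs": {"motion": [{"x": 0, "y": 0, "z": -1, "spin": 0, "fingers": 1}, {"x": 0, "y": 0, "z": -1, "spin": 0, "fingers": -1}, {"x": 0, "y": 0, "z": -1, "spin": 0, "fingers": -1}, {"x": 0, "y": 0, "z": -1, "spin": 0, "fingers": -1}, {"x": 0, "y": 0, "z": -1, "spin": 0, "fingers": -1}]}}

```text
clock: 21.0
eef_pos: [0.5968, -0.333, 0.0161]
tool_rot: [-0.139, 0.99, -0.0, -0.0]
ft_force: [-0.7, 0.0, 0.2]
grip_width: 0.0854
grasp_force: 0.0
```

{"fn": "jog_arm", "kwargs": {"motion": [{"x": 0, "y": 0, "z": -15, "spin": 0, "fingers": -1}, {"x": 0, "y": 0, "z": -40, "spin": 0, "fingers": -1}, {"x": 0, "y": 0, "z": -80, "spin": 0, "fingers": -1}, {"x": 0, "y": 0, "z": -130, "spin": 0, "fingers": -1}, {"x": 0, "y": 0, "z": -180, "spin": 0, "fingers": -1}, {"x": 0, "y": 0, "z": -200, "spin": 0, "fingers": -1}, {"x": 0, "y": 0, "z": -200, "spin": 0, "fingers": -1}, {"x": 0, "y": 0, "z": -200, "spin": 0, "fingers": -1}]}}

```text
clock: 22.0
eef_pos: [0.5962, -0.3328, 0.2153]
tool_rot: [-0.139, 0.99, 0.0, -0.001]
ft_force: [-0.2, 0.8, -0.5]
grip_width: 0.0856
grasp_force: 0.0
```

```bash
python3 - <<'E'
from workcell import camera,readout
from h import *
print(readout.get_obs()["eef_pos"])
for n in ("scene","side"):
    c=camera(n); cv2.imwrite(f"pics/{n}4.png",c["pixels"][:,:,::-1])
    print(n)
    for o in find(c): print(*o)
E
```

```text
[ 0.59617969 -0.33277847  0.21533473]
scene
case [533.8 269. ] [37.1 73.7] 26.0
case [ 586.6 -337.8] [36.6 75.5] 16.0
case [485.2 -51.7] [33.7 72.2] 28.7
tray [ 602.8 -326.9] [159.7 185.3] 16.1
side
case [ 596.5 -331.7] [36.  72.1] 15.5
case [487.8 -52. ] [36.4 71.8] 28.7
case [535.  271.4] [42.9 72.2] 27.6
tray [ 590.7 -335.1] [165.4 175.8] 16.2
```

View pics/side4.png

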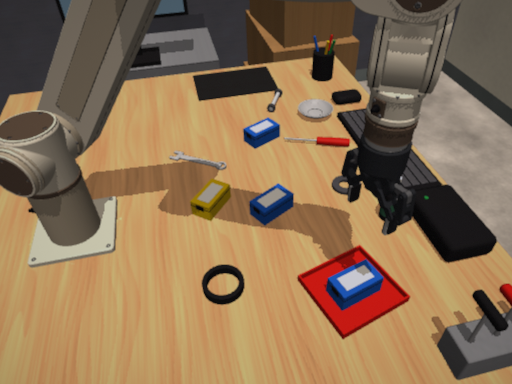

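The case lies flat in the tray at about (354,284). The empties stand upright within about 4 mm of where they started, at (263,132) and (272,203).

```bash
python3 -c "
from workcell import bot; print(bot.job_done())"
```

```text
the job is handed in; nothing more can be done
None
```

I lifted all three cases: the middle one was full (about 6.5 N against 1.1 to 1.4 N) and now lies flat and upright in the red tray; the two empties stand within about 4 mm of where they were, and I handed the job in at about 22 s.

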